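Plug the port, then hold the loupe in focus over the dent

ROBOT

A 7-joint arm with a two-finger parallel gripper is mounted at the origin on the work surface. World frame = base frame: x ahead of the robot, y to its left, z up, the work surface at z = 0. Lengths are in m, angles in rad, forces in N, time in s.
With the tool pointing down it reaches from about 0.425 to 0.925 m from the base axis. Payload 6.8 kg.
Tool frame: the origin (TCP) lies midway between the tips of the shut fingers; the grasp point (between the pads) lies 19 mm behind it; z points along the fingers, y is the line along which they close (so a half turn about z gives the same grasp; the last joint's range is limited). The gripper opens to 85 mm and grips with 20 to 120 N. Pads are 22 mm wide; open, the fingers measure 114 mm over their backs; the gripper's body (76 mm by 85 mm) begins 54 mm behind the grasp point. The pads swing forward as they close: fully open they stand 13 mm farther back than shut.
Start: joints at [-1.351, 0.477, 0.022, 1.555, -0.011, 1.109, -0.083], TCP at [0.217, 0.639, 0.231] pointing down, gripper open.
Joint ranges: [-2.96, 2.96], [-0.34, 2.1], [-1.41, 1.46], [0.24, 2.44], [-1.37, 4.51], [0.17, 1.92], [-2.96, 2.96]. Speed limits (rad/s): [2.39, 2.39, 3.14, 3.14, 3.14, 3.14, 3.14].

INTERFACE

Orientations are given as a unit quaternion [w, x, y, z].
In Python, from station import * gives the robot as it stands. The module is installed in compiled form; this text tells all that it offers.
- The arm moves only by the shell command python3 -m jog 'ROWS' [OPENING] [FORCE]. ROWS is JSON, a list of rows, each an object of numbers: "x", "y", "z": the shift along the tool's x, y, z in m; "ax", "ay", "az": the turn, a rotation vector about the tool's x, y, z in rad. In form: [{"x": .., "y": .., "z": .., "ax": .., "ay": .., "az": ..}, ...]. A call has 1 to 12 rows; each row is the pose to reach, as a shift and turn from the pose commanded when the call began, along the tool's axes at that moment; what a row does not reach only later rows make up. A row lasts 1/10 s, in which the tool goes at most 50 mm and 8.59 degrees, less where a joint would pass 70% of its speed; a pose out of reach is approached as far as the arm can. A call with a gripper value outside its range is refused whole. OPENING is the opening, from 0 (shut) to 1 (fully open), set as the call begins (- or left out, the last holds). The fingers move at their own pace and stop on an object; FORCE is the grip in N (left out, the last holds). Time passes only in rows, so rows that repeat a pose let the fingers close. It gives the time, the measured TCP pose, the force, the opening and the grip force at its end, in the units of the state.
- get_obs(): the state, without advancing time (a new reading comes with each control period).
- read_camera(name): name is "side" or "top"; returns the picture (384x512x3 uint8, red, green, blue); there is no depth.
- camera_params(name): a dict with "K" (3x3 intrinsics, pixels), "origin" and "attitude" of the camera in the world. Camera axes: x right, y up, looking along -z (the intrinsics and any distortion apply to the point x, -y, -z); pixel columns grow to the right and rows downward; lengths in m; the calibration is good to about 2 mm. A picture is of the moment at which its call begins. camera_params takes no time and is no camera call.
- hand_in(): hands the job in; it is judged then, once.
The state is a dict: "t": time; "q": joint angles; "joint_vel": joint speeds; "joint_torque": joint torques, N m; "eef_pos": TCP position; "tool_rot": TCP orientation; "contact_force": force on the tool from outside, world axes, zero at the start; "torque": the same for the moment, N m; "gripper_width": opening from 0.0 (shut) to 1.0 (fully open); "grasp_force": force on a finger pad.
Only numpy, scipy, OpenCV 4.12 (cv2) and the standard library are available. Lean on these libraries where they do the work, as an engineer would, in place of code of your own. Each camera call takes 0.05 s, during which the arm holds its last target. There are 200 camera calls.

TASK

Close the square port of the dented end housing by pushing the square shipping plug fully home in it, and let go of it; then take the loupe by its handle and hold it level and still, lens centred over the dent in the housing's flange, at the focal height that the gauge's pointer marks. Finish while still holding the loupe there in the air, touching nothing else with it; do not shift the gauge's pointer, and leave the other parts on the board where they are.

Things in the scene. Friction and masses are not known exactly. Their poses are not given: they have to be found in the camera images.
- housing: Aluminium end housing, fixed on the maple board (board top 12 mm above the work surface). Round flange 160 mm across, 18 mm thick, with a square boss 54 x 54 mm, 34 mm tall (its top 52 mm above the housing's underside) centred 38 mm to the housing's +y. Origin: centre of the underside; z up. The boss's and port's sides run along the housing's x and y.
- port (a point): Centre of the mouth of the square port, in the top of the boss: 26 x 26 mm hole, 28 mm deep, edges slightly chamfered; axes as the housing's.
- dent (a point): Centre of the dent on the flange's top face: a dark round mark 20 mm across, 40 mm to the housing's -y (78 mm from the port), 18 mm above the housing's underside.
- plug_center (a point): Square yellow nylon plug (the other yellow plug is round), loose, 50 g, upright on the board, 55 mm tall. From below: shank 24 x 24 mm, 20 long (lowest 4 mm 21 x 21); collar 34 x 34, 5 thick; grip block 24 x 24, 30 tall; all of one yaw. This point: on its axis half-way up, 27.5 mm above the foot, z up. Fully home the collar lies on the boss, this point 7.5 mm above the port's mouth.
- loupe_grip (a point): Loupe, loose, 90 g, lying flat on the board: a round lens on a straight bar handle. This point: its balance point, on the handle's centre line, half-way up; x points along the handle to the lens, z up. Handle 16 mm wide (y), 22 mm tall, from 85 mm behind this point to 35 mm ahead of it. Lens frame: ring 60 mm across, 14 mm thick, at the same mid-height.
- lens (a point): Centre of the loupe's lens (middle of the thickness), 65 mm from loupe_grip along the handle; z is the lens's axis, up as it lies.
- gauge: Focal-height gauge, fixed on the board on the far side (the housing's +x) of the housing, 120 to 150 mm from the housing's centre: a round base 56 mm across, 12 mm thick, with a thin upright steel post 219 mm tall in all. Origin: centre of the underside of the base.
- mark_tip (a point): Tip of the brass pointer that sticks out 39 mm from the post's axis towards the housing, on a collar that can slide on the post (it stays unless pushed). The height of this point (middle of the 4 mm thick pointer) is the focal height, at which the lens's centre is to be held: 125 to 175 mm above the work surface.
- race: Large steel bearing race, loose ring 47 mm across, 14 mm tall, lying on the board; not to be moved. Origin: centre of its underside.
- small_race: Small steel bearing race, loose ring 32 mm across, 10 mm tall; not to be moved. Origin: centre of its underside.
- bumper: Red silicone bumper, loose, tapered disc 34 mm across, 18 mm tall; not to be moved. Origin: centre of its underside.
- round_plug: Round yellow shipping plug, loose, 34 mm across its collar, 45 mm tall, for another port; not to be moved. Origin: centre of its underside.
- driver: Screwdriver, loose, 160 mm long, lying on the board near its left (+y) end; not to be moved. Origin: middle of its underside.
Mind the look-alikes: they are no part of the job. What is shaped like the part that bears plug_center but white is not meant. Leave any orange look-alike of the part that bears loupe_grip alone.

How it is judged:
By the outcome, as a careful person would: the job done as asked, in the order asked, and still so for the second after the job is handed in, while the arm keeps its last pose, push and grip.
It also fails if it takes over 59 s, if anything falls off the work surface, if the arm or the gripper's body presses on something with over 40 N, if the wrist force passes 120 N, or if a joint passes its speed limit or range.

## Working session

There is one attempt and no reset: what is moved stays moved. The work goes in short steps, Python scripts to look and compute and a shell command to move; the robot and the scene stay as the last step left them, time stands still between calls to the robot, and variables do not carry over. Pictures are saved under pics/ and viewed, at most 10 in all, crops included, and the job is handed in when it is done.

```bash
mkdir -p pics
python3 - <<'E'
from station import *
import cv2
o=get_obs();print({k:o[k] for k in('t','eef_pos','tool_rot','gripper_width')})
for n in('top','side'):
    im=read_camera(n);cv2.imwrite(f'pics/{n}0.png',im[:,:,::-1]);print(n,camera_params(n))
E
```

```text
{'t': 0.0, 'eef_pos': array([0.21715939, 0.63846721, 0.23029913]), 'tool_rot': array([-8.93654264e-05,  1.63187098e-01,  9.86594689e-01, -9.39121002e-04]), 'gripper_width': 1.001617231613272}
top {'K': array([[432.99989067,   0.        , 254.4950652 ],
       [  0.        , 432.99989067, 192.74742776],
       [  0.        ,   0.        ,   1.        ]]), 'origin': array([0.23045745, 0.01430213, 1.29328294]), 'attitude': array([-0.69923181, -0.05995999,  0.07603084,  0.70830713])}
side {'K': array([[467.88046269,   0.        , 260.29530405],
       [  0.        , 467.88046269, 197.43161043],
       [  0.        ,   0.        ,   1.        ]]), 'origin': array([0.30315676, 1.02740389, 1.07206295]), 'attitude': array([-0.07149031, -0.02302483,  0.39550919,  0.91538597])}
```

View pics/top0.png

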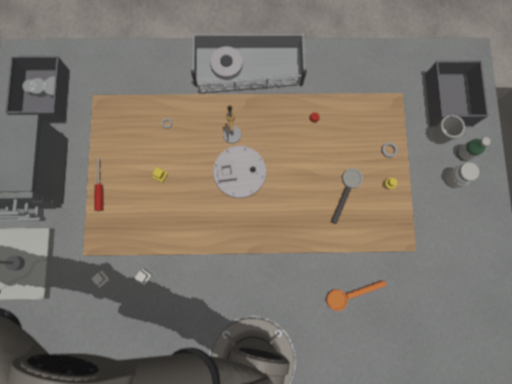

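View pics/side0.png

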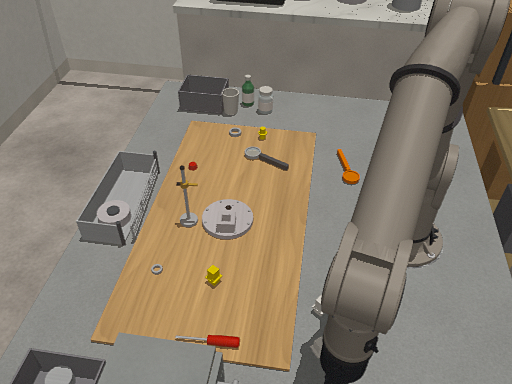

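The top view shows the square plug at (160,174), the housing at (240,172) with the port at (226,171) and the dent at (253,170). The loupe runs (335,222)→(352,178) and the gauge base is at (232,133). The side view shows the same scene, with the pointer at (187,184). Next I'll zoom in on these.

```bash
cat > h.py <<'E'
import numpy as np, cv2
from scipy.spatial.transform import Rotation as R
from station import *
def rot(q): return R.from_quat(np.roll(q,-1))
def ray(n,u,v):
    p=camera_params(n);d=np.linalg.inv(p['K'])@[u,v,1.]
    return p['origin'],rot(p['attitude']).apply([d[0],-d[1],-d[2]])
def onz(n,u,v,z):
    o,d=ray(n,u,v);return o+d*(z-o[2])/d[2]
def proj(n,P):
    p=camera_params(n);c=rot(p['attitude']).inv().apply(np.asarray(P)-p['origin']);c=c*[1,-1,-1]
    a=p['K']@c;return a[:2]/a[2]
def two(a,b):
    (o1,d1),(o2,d2)=ray('top',*a),ray('side',*b)
    s=np.linalg.lstsq(np.c_[d1,-d2],o2-o1,rcond=None)[0]
    A,B=o1+s[0]*d1,o2+s[1]*d2;return (A+B)/2,np.linalg.norm(A-B)
def crop(im,x,y,w,h,s): return cv2.resize(im[y:y+h,x:x+w],None,fx=s,fy=s,interpolation=cv2.INTER_CUBIC)
E
python3 - <<'E'
from h import *
t=cv2.imread('pics/top0.png');s=cv2.imread('pics/side0.png')
a=crop(t,205,95,66,110,5);b=crop(s,165,155,94,110,5)
cv2.imwrite('pics/c1.png',np.hstack([a,b]))
a=crop(t,145,160,30,30,10);b=crop(t,325,165,50,60,10)[:,:500];c=crop(s,200,260,30,30,10)
L=np.vstack([a,c]);cv2.imwrite('pics/c2.png',np.hstack([L,b]))
for n,im in(('top',t),('side',s)):
    hsv=cv2.cvtColor(im,cv2.COLOR_BGR2HSV)
    m=cv2.inRange(hsv,(24,160,80),(34,255,255))
    k,_,st,c=cv2.connectedComponentsWithStats(m)
    for i in range(1,k):
        if st[i,4]>8: print(n,'yellow',st[i],c[i],onz(n,*c[i],.045))
E
```

```text
side yellow [258 127   9  13  76] [262.03947368 132.48684211] [ 0.49741092 -0.40384757  0.045     ]
side yellow [205 265  17  21 207] [213.0531401 274.9178744] [0.53179949 0.27282495 0.045     ]
```

View pics/c1.png

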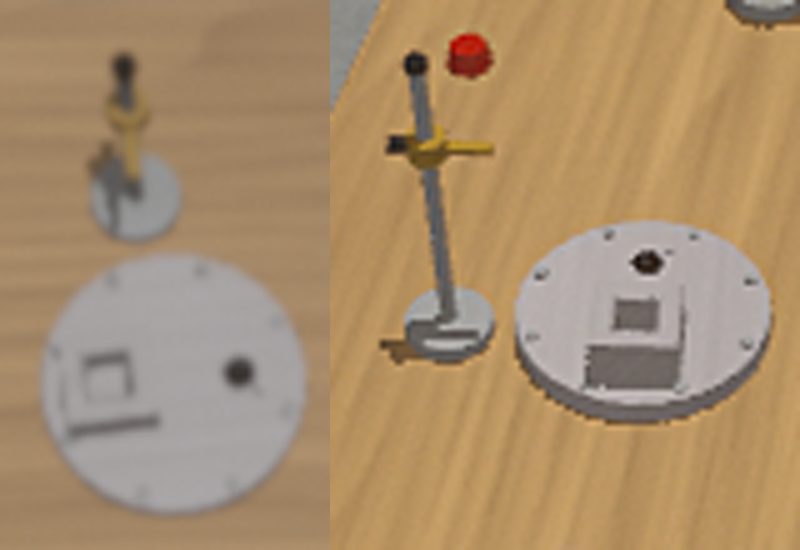

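View pics/c2.png

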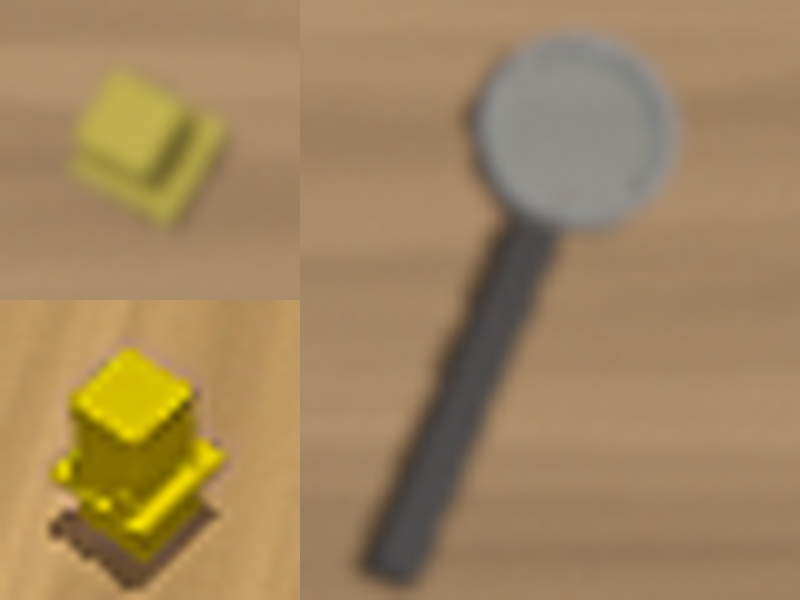

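c1 and c2 show the port, dent, pointer tip, plug top face and loupe clearly, so I'll compute their positions.

Run:
```python
from h import *
np.set_printoptions(precision=4,suppress=True)
t=cv2.imread('pics/top0.png');s=cv2.imread('pics/side0.png')
f=lambda x,y,x0,y0,k:(x0+(x+.5)/k-.5,y0+(y+.5)/k-.5)
T=lambda x,y:f(x,y,205,95,5); S=lambda x,y:f(x-330,y,165,155,5)
for n,a,b,z in(('port',T(107,376),S(636,314),.064),('dent',T(238,373),S(648,262),.030),('tip',T(132,181),S(493,149),.15),
  ('plugtop',f(132,124,145,160,10),f(131,396-300,200,260,10),.067)):
    P,e=two(a,b);print(n,'2view',P,e,'top',onz('top',*a,z),'side',onz('side',*b,z))
for z,c in((.067,[(118,72),(185,105),(148,180),(78,140)]),):
    Q=np.array([onz('top',*f(x,y,145,160,10),z)[:2] for x,y in c]);E=np.diff(np.r_[Q,Q[:1]],axis=0)
    print('plug edges',np.linalg.norm(E,axis=1),np.degrees(np.arctan2(E[:,1],E[:,0]))%90)
c=[(130,350),(195,395),(128,443),(72,397)]
Q=np.array([onz('side',*f(x,y-300,200,260,10),.067)[:2] for x,y in c]);E=np.diff(np.r_[Q,Q[:1]],axis=0)
print('plug edges side',np.linalg.norm(E,axis=1),np.degrees(np.arctan2(E[:,1],E[:,0]))%90)
L=onz('top',*f(278,130,325,165,10),.026);H=onz('top',*f(92,572,325,165,10),.026)
print('lens',L,'handle end',H,L-H)
d=(L-H)[:2];print(np.linalg.norm(d),np.degrees(np.arctan2(d[1],d[0])),'grip',L[:2]-65*d/np.linalg.norm(d)/1000)
# flange: bright low-sat blob
for n,x,y,w,h in(('top',205,140,66,66),('side',195,190,70,60)):
    im={'top':t,'side':s}[n];hsv=cv2.cvtColor(im,cv2.COLOR_BGR2HSV)[y:y+h,x:x+w]
    m=(hsv[:,:,1]<60).astype('uint8');cs=max(cv2.findContours(m,0,1)[0],key=cv2.contourArea)
    e=cv2.fitEllipse(cv2.convexHull(cs));print(n,'flange',e,onz(n,e[0][0]+x,e[0][1]+y,.030))
# grip pos
o=get_obs();M=rot(o['tool_rot']).as_matrix();print(M)
```

```text
port 2view [0.5394 0.0668 0.0591] 0.0019848959627099746 top [0.5392 0.0666 0.064 ] side [0.5373 0.0717 0.064 ]
dent 2view [ 0.5488 -0.0106  0.0265] 0.0019143973111991025 top [ 0.5489 -0.0106  0.03  ] side [ 0.547  -0.0069  0.03  ]
tip 2view [0.6234 0.0485 0.1637] 0.0006235846238947801 top [0.6285 0.0489 0.15  ] side [0.6279 0.0338 0.15  ]
plugtop 2view [0.5346 0.2654 0.0606] 0.0017892388122635588 top [0.5339 0.2641 0.067 ] side [0.5322 0.2704 0.067 ]
plug edges [0.0221 0.0244 0.0238 0.023 ] [62.8682 65.5939 59.4691 61.5276]
plug edges side [0.0239 0.0234 0.0222 0.0216] [59.4885 52.5814 55.3791 56.8893]
lens [ 0.521  -0.3126  0.026 ] handle end [ 0.3876 -0.2495  0.026 ] [ 0.1334 -0.0631  0.    ]
0.14757700958266923 -25.31456270430992 grip [ 0.4623 -0.2848]
top flange ((34.17722702026367, 31.303972244262695), (52.51850891113281, 53.60190963745117), 91.07238006591797) [0.5427 0.0286 0.03  ]
side flange ((32.06796646118164, 28.652942657470703), (40.04866409301758, 51.3635368347168), 87.03199768066406) [0.5402 0.0441 0.03  ]
[[-0.9468  0.3219 -0.0004]
 [ 0.3219  0.9468 -0.0016]
 [-0.0001 -0.0016 -1.    ]]
```

```bash
cat >> h.py <<'E'
def go(P,yaw=None):
    "tool-frame shift and turn (deg yaw of tool y in world, tool straight down)"
    o=get_obs();T=rot(o['tool_rot']);s=T.inv().apply(np.asarray(P)-o['eef_pos'])
    y0=np.degrees(np.arctan2(*T.as_matrix()[[1,0],1]));a=np.zeros(3)
    if yaw is None: yaw=y0
    yaw=y0+(yaw-y0+90)%180-90;c,d=np.cos(np.radians(yaw)),np.sin(np.radians(yaw))
    G=R.from_matrix(np.array([[d,c,0],[-c,d,0],[0,0,-1]]).dot(np.diag([-1,1,1])) if 1 else 0)
    G=R.from_matrix(np.c_[np.cross([c,d,0],[0,0,-1]),[c,d,0],[0,0,-1]])
    a=(T.inv()*G).as_rotvec()
    print('t %.2f'%o['t'],'pos',o['eef_pos'].round(4),'yaw %.1f'%y0,'shift',s.round(4),'turn',a.round(4),'F',o['contact_force'].round(1),'w %.3f g %.1f'%(o['gripper_width'],o['grasp_force']))
E
sed -i '/if 1 else 0/d' h.py
python3 -c "
from h import *
go([.533,.267,.13],60)"
```

```text
t 0.10 pos [0.2172 0.6386 0.2304] yaw 71.2 shift [-0.4186 -0.2499  0.1009] turn [-0.0016  0.0003  0.1958] F [-0.  -0.1 -0.4] w 1.003 g 0.0
```

```bash
python3 -m jog '[{"x":-0.042,"y":-0.025,"z":0.01,"az":0.02},{"x":-0.084,"y":-0.05,"z":0.02,"az":0.04},{"x":-0.126,"y":-0.075,"z":0.03,"az":0.06},{"x":-0.168,"y":-0.1,"z":0.04,"az":0.08},{"x":-0.21,"y":-0.125,"z":0.05,"az":0.1},{"x":-0.252,"y":-0.15,"z":0.06,"az":0.12},{"x":-0.294,"y":-0.175,"z":0.07,"az":0.14},{"x":-0.336,"y":-0.2,"z":0.08,"az":0.16},{"x":-0.378,"y":-0.225,"z":0.09,"az":0.18},{"x":-0.419,"y":-0.25,"z":0.1,"az":0.196},{"x":-0.419,"y":-0.25,"z":0.1,"az":0.196}]' 1
python3 - <<'E'
from h import *
go([.533,.267,.041],60)
t=read_camera('top')[:,:,::-1];s=read_camera('side')[:,:,::-1]
np.save('t1.npy',t);np.save('s1.npy',s)
cv2.imwrite('pics/d1.png',np.hstack([crop(t,110,140,80,80,5),crop(s,175,220,80,80,5)]))
print(proj('top',get_obs()['eef_pos']),proj('side',get_obs()['eef_pos']))
E
```

```text
t 0.10 pos [0.2172 0.6386 0.2304] yaw 71.2 shift [-0.4186 -0.2498  0.1899] turn [-0.0016  0.0003  0.1958] F [-0.  -0.1 -0.4] w 1.003 g 0.0
[-18.65033022 286.99925196] [332.39552133 395.05346293]validation failed for argument at $[0]...
```

View pics/d1.png

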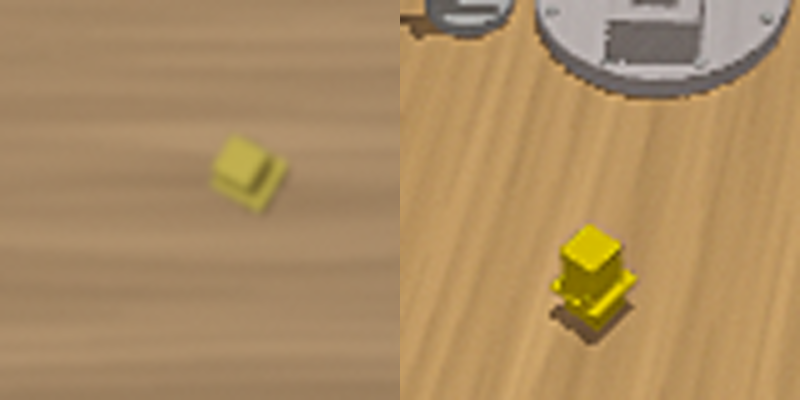

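The arm didn't move: every row needs all six keys. The picture just shows the plug unchanged. I'll retry.

```bash
python3 -m jog '[{"x":-0.042,"y":-0.025,"z":0.01,"ax":0,"ay":0,"az":0.02},{"x":-0.084,"y":-0.05,"z":0.02,"ax":0,"ay":0,"az":0.04},{"x":-0.126,"y":-0.075,"z":0.03,"ax":0,"ay":0,"az":0.06},{"x":-0.168,"y":-0.1,"z":0.04,"ax":0,"ay":0,"az":0.08},{"x":-0.21,"y":-0.125,"z":0.05,"ax":0,"ay":0,"az":0.1},{"x":-0.252,"y":-0.15,"z":0.06,"ax":0,"ay":0,"az":0.12},{"x":-0.294,"y":-0.175,"z":0.07,"ax":0,"ay":0,"az":0.14},{"x":-0.336,"y":-0.2,"z":0.08,"ax":0,"ay":0,"az":0.16},{"x":-0.378,"y":-0.225,"z":0.09,"ax":0,"ay":0,"az":0.18},{"x":-0.419,"y":-0.25,"z":0.1,"ax":0,"ay":0,"az":0.196},{"x":-0.419,"y":-0.25,"z":0.1,"ax":0,"ay":0,"az":0.196}]' 1
python3 - <<'E'
from h import *
go([.533,.267,.041],60)
t=read_camera('top')[:,:,::-1];s=read_camera('side')[:,:,::-1]
cv2.imwrite('pics/d2.png',np.hstack([crop(t,110,120,80,80,5),crop(s,175,220,80,80,5)]))
p=get_obs()['eef_pos'];print(proj('top',p),proj('side',p))
E
```

```text
t: 1.3
eef_pos: [0.5377, 0.2587, 0.1302]
tool_rot: [0.001, 0.265, 0.964, -0.002]
contact_force: [-0.4, -0.8, -0.5]
gripper_width: 0.998
grasp_force: 0.0
t 1.30 pos [0.5377 0.2587 0.1302] yaw 59.3 shift [0.0086 0.0051 0.0891] turn [-0.0039  0.0034 -0.0122] F [-0.4 -0.8 -0.5] w 0.998 g 0.0
[152.56437297 166.3630132 ] [210.97462692 252.39614378]
```

```bash
python3 -c "
from h import *
go([.533,.267,.041],60)"
```

```text
t 1.40 pos [0.5341 0.2658 0.1308] yaw 59.8 shift [0.0016 0.0006 0.0898] turn [-0.001  -0.0001 -0.0037] F [0.  0.2 0.8] w 0.998 g 0.0
```

View pics/d2.png

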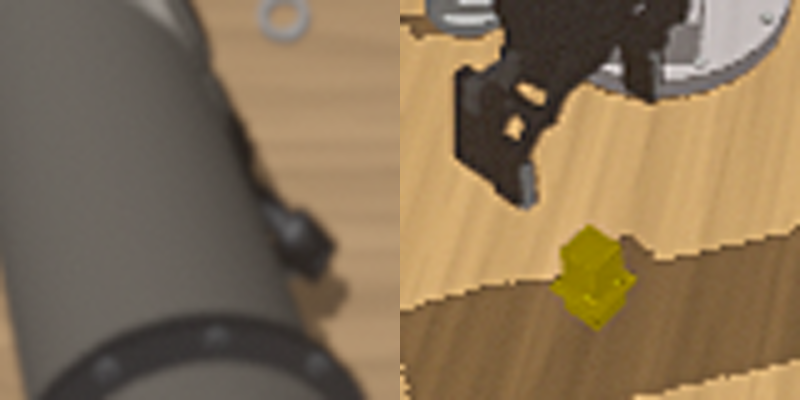

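The side view has the finger tips straddling the plug from above at (530,205) and (645,100), and the plug is undisturbed. I'll descend and grip.

```bash
python3 -m jog '[{"x":0,"y":0,"z":0.03,"ax":0,"ay":0,"az":0},{"x":0,"y":0,"z":0.06,"ax":0,"ay":0,"az":0},{"x":0,"y":0,"z":0.08,"ax":0,"ay":0,"az":0},{"x":0,"y":0,"z":0.09,"ax":0,"ay":0,"az":0},{"x":0,"y":0,"z":0.09,"ax":0,"ay":0,"az":0},{"x":0,"y":0,"z":0.09,"ax":0,"ay":0,"az":0},{"x":0,"y":0,"z":0.09,"ax":0,"ay":0,"az":0}]' && python3 -m jog '[{"x":0,"y":0,"z":0,"ax":0,"ay":0,"az":0},{"x":0,"y":0,"z":0,"ax":0,"ay":0,"az":0},{"x":0,"y":0,"z":0,"ax":0,"ay":0,"az":0},{"x":0,"y":0,"z":0,"ax":0,"ay":0,"az":0},{"x":0,"y":0,"z":0,"ax":0,"ay":0,"az":0},{"x":0,"y":0,"z":0,"ax":0,"ay":0,"az":0},{"x":0,"y":0,"z":0,"ax":0,"ay":0,"az":0},{"x":0,"y":0,"z":0,"ax":0,"ay":0,"az":0},{"x":0,"y":0,"z":0,"ax":0,"ay":0,"az":0},{"x":0,"y":0,"z":0,"ax":0,"ay":0,"az":0}]' 0 50; python3 -c "
from h import *
go([.533,.267,.16],60);print(proj('side',[.534,.2655,.143]))"
```

```text
t: 2.1
eef_pos: [0.5343, 0.2683, 0.0426]
tool_rot: [0.001, 0.259, 0.966, 0.001]
contact_force: [0.4, 1.1, -0.4]
gripper_width: 0.996
grasp_force: 0.0
t: 3.1
eef_pos: [0.5337, 0.2675, 0.0415]
tool_rot: [0.0, 0.259, 0.966, 0.0]
contact_force: [-1.0, -0.3, 4.5]
gripper_width: 0.267
grasp_force: 49.5
t 3.10 pos [0.5337 0.2675 0.0415] yaw 60.0 shift [ 0.0003 -0.0008 -0.1185] turn [ 0.0003  0.0002 -0.0003] F [-1.  -0.3  4.5] w 0.267 g 49.5
[210.76804156 249.28153732]
```

```bash
python3 -m jog '[{"x":0,"y":0,"z":-0.03,"ax":0,"ay":0,"az":0},{"x":0,"y":0,"z":-0.07,"ax":0,"ay":0,"az":0},{"x":-0.015,"y":-0.025,"z":-0.094,"ax":0,"ay":0,"az":-0.1},{"x":-0.035,"y":-0.06,"z":-0.094,"ax":0,"ay":0,"az":-0.22},{"x":-0.058,"y":-0.095,"z":-0.094,"ax":0,"ay":0,"az":-0.35},{"x":-0.08,"y":-0.13,"z":-0.094,"ax":0,"ay":0,"az":-0.48},{"x":-0.096,"y":-0.157,"z":-0.094,"ax":0,"ay":0,"az":-0.59},{"x":-0.1034,"y":-0.1695,"z":-0.094,"ax":0,"ay":0,"az":-0.6475},{"x":-0.1034,"y":-0.1695,"z":-0.094,"ax":0,"ay":0,"az":-0.6475},{"x":-0.1034,"y":-0.1695,"z":-0.094,"ax":0,"ay":0,"az":-0.6475},{"x":-0.1034,"y":-0.1695,"z":-0.094,"ax":0,"ay":0,"az":-0.6475}]'
python3 - <<'E'
from h import *
t=read_camera('top')[:,:,::-1];s=read_camera('side')[:,:,::-1]
cv2.imwrite('pics/t3.png',t);cv2.imwrite('pics/s3.png',s)
cv2.imwrite('pics/e1.png',np.hstack([crop(t,200,130,60,80,6),crop(s,195,180,70,80,6)]))
go([.5385,.069,.135],97.1)
E
```

```text
t: 4.2
eef_pos: [0.5381, 0.0708, 0.1351]
tool_rot: [-0.0, -0.062, 0.998, 0.0]
contact_force: [-0.2, 0.3, 0.0]
gripper_width: 0.269
grasp_force: 49.1
t 4.30 pos [0.5381 0.0707 0.1352] yaw 97.2 shift [-0.0001 -0.0017  0.0002] turn [ 0.0005 -0.0002  0.0016] F [ 0.5 -0.2  0.4] w 0.276 g 49.1
```

View pics/e1.png

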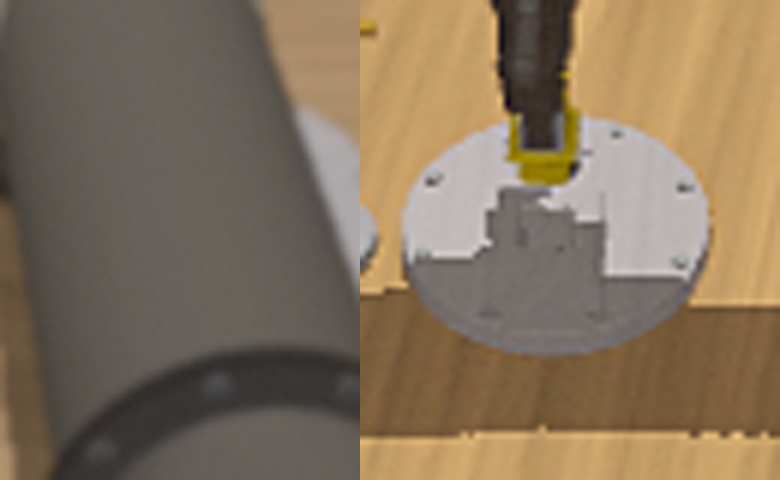

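The side view shows the plug over the boss, with the collar centred near (542,160) in the crop. The top view is blocked by the arm. I'll check the offset numerically against the port.

Run:
```python
from h import *
np.set_printoptions(precision=4,suppress=True)
p=np.array([.5381,.0707,.1352])
a=proj('side',p+[0,0,-.007]);b=proj('side',[.5385,.069,.064]);print('collar axis pred',a,'port pred',b,'port seen 225.7 217.4')
s=cv2.imread('pics/s3.png');h=cv2.cvtColor(s,cv2.COLOR_BGR2HSV)
m=cv2.inRange(h,(24,140,60),(34,255,255))
for v in range(196,214):
    u=np.nonzero(m[v,210:245])[0]
    if len(u): print(v,u.min()+210,u.max()+210,len(u))
# predicted outline of foot(21) & collar(34) in housing yaw 7.1
c=np.array([[1,1],[1,-1],[-1,-1],[-1,1]])/2
Rz=lambda q:np.array([[np.cos(q),-np.sin(q)],[np.sin(q),np.cos(q)]])
for n,w,z in(('foot',.021,-.0295),('shank',.024,-.0255),('collarbot',.034,-.0095),('collartop',.034,-.0045)):
    Q=np.array([proj('side',np.r_[p[:2]+Rz(np.radians(7.1))@(k*w),p[2]+z]) for k in c]);print(n,Q.min(0),Q.max(0))
```

```text
collar axis pred [224.7864 201.7172] port pred [225.5761 216.7246] port seen 225.7 217.4
198 229 230 2
199 220 230 3
200 220 230 3
201 220 230 3
202 220 230 3
203 220 230 3
204 220 230 3
205 220 230 7
206 220 230 11
207 222 229 8
208 222 229 8
209 222 229 8
210 223 228 6
foot [221.199  204.6455] [228.908  209.8536]
shank [220.5818 203.3065] [229.4105 209.258 ]
collarbot [218.456  198.1615] [231.0683 206.589 ]
collartop [218.3744 196.9223] [231.0197 205.3482]
```

```bash
python3 -m jog '[{"x":0,"y":-0.0015,"z":0.015,"ax":0,"ay":0,"az":0},{"x":0,"y":-0.0015,"z":0.03,"ax":0,"ay":0,"az":0},{"x":0,"y":-0.0015,"z":0.036,"ax":0,"ay":0,"az":0},{"x":0,"y":-0.0015,"z":0.036,"ax":0,"ay":0,"az":0},{"x":0,"y":-0.0015,"z":0.036,"ax":0,"ay":0,"az":0},{"x":0,"y":-0.0015,"z":0.036,"ax":0,"ay":0,"az":0}]' && python3 -c "
from h import *
go([.5385,.069,.0885],97.1)"
```

```text
t: 4.9
eef_pos: [0.539, 0.0678, 0.1]
tool_rot: [0.001, -0.062, 0.998, 0.0]
contact_force: [-0.5, 0.6, 0.0]
gripper_width: 0.266
grasp_force: 49.1
t 4.90 pos [0.539  0.0678 0.1   ] yaw 97.1 shift [0.0003 0.0013 0.0115] turn [ 0.0002  0.0012 -0.0001] F [-0.5  0.6  0. ] w 0.266 g 49.1
```

```bash
python3 -m jog '[{"x":0,"y":0.001,"z":0.0,"ax":0,"ay":0,"az":0},{"x":0,"y":0.001,"z":0.003,"ax":0,"ay":0,"az":0},{"x":0,"y":0.001,"z":0.006,"ax":0,"ay":0,"az":0},{"x":0,"y":0.001,"z":0.009,"ax":0,"ay":0,"az":0},{"x":0,"y":0.001,"z":0.012,"ax":0,"ay":0,"az":0},{"x":0,"y":0.001,"z":0.012,"ax":0,"ay":0,"az":0},{"x":0,"y":0.001,"z":0.012,"ax":0,"ay":0,"az":0}]' && python3 -c "
from h import *
go([.5385,.069,.0815],97.1)"
```

```text
t: 5.6
eef_pos: [0.5383, 0.0685, 0.0872]
tool_rot: [-0.0, -0.062, 0.998, -0.0]
contact_force: [-0.0, -0.6, -1.0]
gripper_width: 0.273
grasp_force: 49.2
t 5.60 pos [0.5383 0.0685 0.0872] yaw 97.1 shift [-0.0002  0.0005  0.0057] turn [-0.     -0.0001 -0.0003] F [-0.  -0.6 -1. ] w 0.273 g 49.2
```

No contact force with the foot about 6 mm below the mouth, so it has entered. Continuing down.

```bash
python3 -m jog '[{"x":0,"y":0,"z":0.003,"ax":0,"ay":0,"az":0},{"x":0,"y":0,"z":0.006,"ax":0,"ay":0,"az":0},{"x":0,"y":0,"z":0.009,"ax":0,"ay":0,"az":0},{"x":0,"y":0,"z":0.012,"ax":0,"ay":0,"az":0},{"x":0,"y":0,"z":0.014,"ax":0,"ay":0,"az":0},{"x":0,"y":0,"z":0.015,"ax":0,"ay":0,"az":0},{"x":0,"y":0,"z":0.015,"ax":0,"ay":0,"az":0}]' && python3 -c "
from h import *
go([.5385,.069,.0735],97.1)"
```

```text
t: 6.3
eef_pos: [0.5384, 0.0685, 0.0734]
tool_rot: [-0.0, -0.062, 0.998, 0.0]
contact_force: [-4.8, 0.1, 13.2]
gripper_width: 0.266
grasp_force: 50.9
t 6.30 pos [0.5384 0.0685 0.0734] yaw 97.1 shift [-0.0001  0.0004 -0.0001] turn [ 0.0002  0.     -0.0003] F [-4.8  0.1 13.2] w 0.266 g 50.9
```

```bash
python3 -m jog '[{"x":0,"y":0,"z":0.001,"ax":0,"ay":0,"az":0},{"x":0,"y":0,"z":0.002,"ax":0,"ay":0,"az":0},{"x":0,"y":0,"z":0.002,"ax":0,"ay":0,"az":0},{"x":0,"y":0,"z":0.002,"ax":0,"ay":0,"az":0}]' && python3 -m jog '[{"x":0,"y":0,"z":-0.001,"ax":0,"ay":0,"az":0},{"x":0,"y":0,"z":-0.001,"ax":0,"ay":0,"az":0},{"x":0,"y":0,"z":-0.001,"ax":0,"ay":0,"az":0},{"x":0,"y":0,"z":-0.001,"ax":0,"ay":0,"az":0},{"x":0,"y":0,"z":-0.001,"ax":0,"ay":0,"az":0},{"x":0,"y":0,"z":-0.001,"ax":0,"ay":0,"az":0},{"x":0,"y":0,"z":-0.001,"ax":0,"ay":0,"az":0},{"x":0,"y":0,"z":-0.001,"ax":0,"ay":0,"az":0}]' 0.65; python3 -c "
from h import *
go([.46,-.285,.20],-25.3)"
```

```text
t: 6.7
eef_pos: [0.5385, 0.0686, 0.0734]
tool_rot: [0.0, -0.062, 0.998, 0.0]
contact_force: [-11.0, -1.3, 33.8]
gripper_width: 0.269
grasp_force: 53.8
t: 7.5
eef_pos: [0.5383, 0.0685, 0.0712]
tool_rot: [-0.0, -0.062, 0.998, 0.0]
contact_force: [0.7, -0.5, 0.1]
gripper_width: 0.649
grasp_force: 0.0
t 7.50 pos [0.5383 0.0685 0.0712] yaw 97.1 shift [ 0.1213 -0.3411 -0.1288] turn [ 1.0000e-04 -1.0000e-04 -1.0056e+00] F [ 0.7 -0.5  0.1] w 0.649 g 0.0
```

The push stalled at 34 N with z unchanged, so the collar is on the boss. Lifting and heading to the loupe.

```bash
python3 -m jog '[{"x":0,"y":0,"z":-0.03,"ax":0,"ay":0,"az":0},{"x":0,"y":0,"z":-0.07,"ax":0,"ay":0,"az":0},{"x":0.008,"y":-0.02,"z":-0.11,"ax":0,"ay":0,"az":0.06},{"x":0.025,"y":-0.065,"z":-0.129,"ax":0,"ay":0,"az":0.15},{"x":0.04,"y":-0.11,"z":-0.129,"ax":0,"ay":0,"az":0.24},{"x":0.056,"y":-0.155,"z":-0.129,"ax":0,"ay":0,"az":0.32},{"x":0.072,"y":-0.2,"z":-0.129,"ax":0,"ay":0,"az":0.4},{"x":0.088,"y":-0.245,"z":-0.129,"ax":0,"ay":0,"az":0.46},{"x":0.104,"y":-0.29,"z":-0.129,"ax":0,"ay":0,"az":0.52},{"x":0.121,"y":-0.33,"z":-0.129,"ax":0,"ay":0,"az":0.566},{"x":0.1213,"y":-0.341,"z":-0.129,"ax":0,"ay":0,"az":0.566},{"x":0.1213,"y":-0.341,"z":-0.129,"ax":0,"ay":0,"az":0.566}]' 1
python3 - <<'E'
from h import *
np.set_printoptions(precision=4,suppress=True)
t=read_camera('top')[:,:,::-1];s=read_camera('side')[:,:,::-1]
cv2.imwrite('pics/t4.png',t);cv2.imwrite('pics/s4.png',s)
A=np.hstack([crop(t,200,95,66,110,5)[:300*2],crop(s,165,155,94,110,5)])
s0=cv2.imread('pics/side0.png');B=crop(s0,240,143,55,30,8)
g=np.zeros((550,800,3),'uint8');g[:]=A[:550,:800];g[0:0]=0
cv2.imwrite('pics/f1.png',g);cv2.imwrite('pics/f2.png',np.vstack([B,crop(s,240,133,55,40,8)]))
go([.46,-.285,.20],64.7)
E
```

```text
t: 8.7
eef_pos: [0.4595, -0.2868, 0.2003]
tool_rot: [0.0, 0.221, 0.975, -0.0]
contact_force: [0.3, 0.7, 0.4]
gripper_width: 1.002
grasp_force: 0.0
t 8.80 pos [ 0.4606 -0.2834  0.2   ] yaw 64.8 shift [-0.0002 -0.0017  0.    ] turn [ 0.0008 -0.0007  0.0011] F [ 0.1 -0.3 -0.8] w 1.001 g 0.0
```

View pics/f1.png

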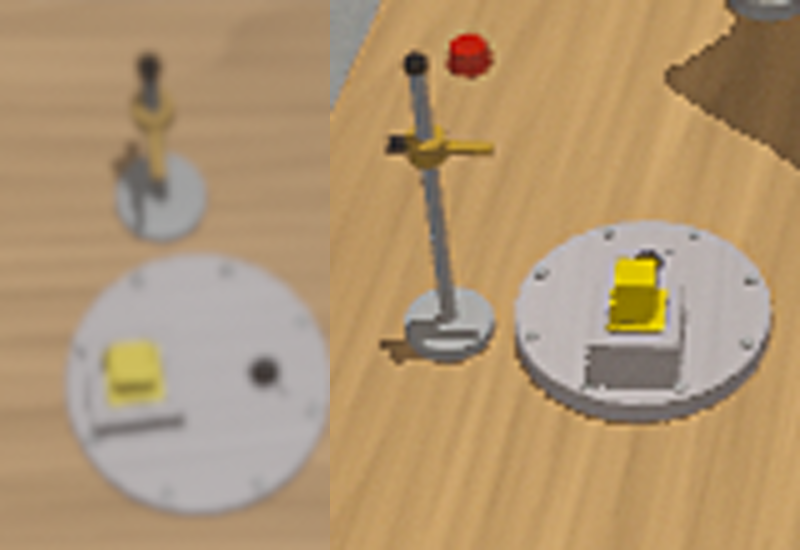

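View pics/f2.png

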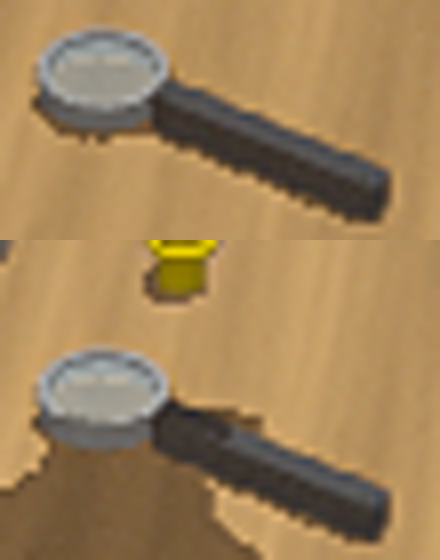

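The plug sits square, with its collar flat on the boss, and the gauge is unchanged. In f2 the loupe lens top ellipse is centred at (101,68) and the handle end is near (382,177). Next I'll combine both views for the loupe.

Run:
```python
from h import *
np.set_printoptions(precision=4,suppress=True)
f=lambda x,y,x0,y0,k:(x0+(x+.5)/k-.5,y0+(y+.5)/k-.5)
Lt=onz('top',*f(278,130,325,165,10),.030);Ht=onz('top',*f(92,572,325,165,10),.034)
Ls=onz('side',*f(101,68,240,143,8),.030);Hs=onz('side',*f(382,177,240,143,8),.034)
for n,L,H in(('top',Lt,Ht),('side',Ls,Hs),('avg',(Lt+Ls)/2,(Ht+Hs)/2)):
    d=(L-H)[:2];l=np.linalg.norm(d);print(n,L,H,'len',l,'ang',np.degrees(np.arctan2(d[1],d[0])),'grip',L[:2]-.065*d/l)
print('tip',two(f(132,181,205,95,5),f(493-330,149,165,155,5)))
h=[a for a in (.03,.064)]
```

```text
top [ 0.5201 -0.3116  0.03  ] [ 0.3866 -0.2478  0.034 ] len 0.1479166441882336 ang -25.523968389387395 grip [ 0.4614 -0.2836]
side [ 0.5186 -0.3048  0.03  ] [ 0.3842 -0.2437  0.034 ] len 0.14769668738731895 ang -24.440409765596296 grip [ 0.4594 -0.2779]
avg [ 0.5194 -0.3082  0.03  ] [ 0.3854 -0.2458  0.034 ] len 0.14780005793865647 ang -24.98259221085343 grip [ 0.4604 -0.2808]
tip (array([0.6234, 0.0485, 0.1637]), np.float64(0.0006235846238947801))
```

```bash
python3 -c "
from h import *
go([.4604,-.2808,.0160],65)"
```

```text
t 8.80 pos [ 0.4606 -0.2834  0.2   ] yaw 64.8 shift [0.0011 0.0021 0.184 ] turn [ 0.0008 -0.0006 -0.0042] F [ 0.1 -0.3 -0.8] w 1.001 g 0.0
```

```bash
python3 -m jog '[{"x":0.001,"y":0.003,"z":0.04,"ax":0,"ay":0,"az":-0.004},{"x":0.001,"y":0.003,"z":0.085,"ax":0,"ay":0,"az":-0.004},{"x":0.001,"y":0.003,"z":0.125,"ax":0,"ay":0,"az":-0.004},{"x":0.001,"y":0.003,"z":0.15,"ax":0,"ay":0,"az":-0.004},{"x":0.001,"y":0.003,"z":0.15,"ax":0,"ay":0,"az":-0.004},{"x":0.001,"y":0.003,"z":0.15,"ax":0,"ay":0,"az":-0.004},{"x":0.001,"y":0.003,"z":0.15,"ax":0,"ay":0,"az":-0.004}]' >/dev/null&& python3 -c "
from h import *
go([.4604,-.2808,.0160],65)"
```

```text
t 9.50 pos [ 0.462  -0.2815  0.0519] yaw 65.0 shift [ 0.0018 -0.      0.0359] turn [ 0.0005  0.0027 -0.0007] F [-0.6 -0.2  0.8] w 1.000 g 0.0
```

```bash
python3 -m jog '[{"x":0.0,"y":0,"z":0.01,"ax":0,"ay":0,"az":0},{"x":0,"y":0,"z":0.02,"ax":0,"ay":0,"az":0},{"x":0,"y":0,"z":0.028,"ax":0,"ay":0,"az":0},{"x":0,"y":0,"z":0.034,"ax":0,"ay":0,"az":0},{"x":0,"y":0,"z":0.034,"ax":0,"ay":0,"az":0},{"x":0,"y":0,"z":0.034,"ax":0,"ay":0,"az":0},{"x":0,"y":0,"z":0.034,"ax":0,"ay":0,"az":0}]' >/dev/null&& python3 -c "
from h import *
go([.4604,-.2808,.0160],65)"
```

```text
t 10.20 pos [ 0.4605 -0.2819  0.0164] yaw 64.9 shift [0.0006 0.001  0.0004] turn [-0.      0.0003 -0.0021] F [-0.6 -0.   1. ] w 1.001 g 0.0
```

```bash
python3 -m jog '[{"x":0,"y":0.001,"z":0,"ax":0,"ay":0,"az":0},{"x":0,"y":0.001,"z":0,"ax":0,"ay":0,"az":0},{"x":0,"y":0.001,"z":0,"ax":0,"ay":0,"az":0},{"x":0,"y":0.001,"z":0,"ax":0,"ay":0,"az":0},{"x":0,"y":0.001,"z":0,"ax":0,"ay":0,"az":0},{"x":0,"y":0.001,"z":0,"ax":0,"ay":0,"az":0},{"x":0,"y":0.001,"z":0,"ax":0,"ay":0,"az":0},{"x":0,"y":0.001,"z":0,"ax":0,"ay":0,"az":0},{"x":0,"y":0.001,"z":0,"ax":0,"ay":0,"az":0},{"x":0,"y":0.001,"z":0,"ax":0,"ay":0,"az":0}]' 0 80 && python3 -m jog '[{"x":0,"y":0,"z":-0.015,"ax":0,"ay":0,"az":0},{"x":0,"y":0,"z":-0.04,"ax":0,"ay":0,"az":0},{"x":0,"y":0,"z":-0.08,"ax":0,"ay":0,"az":0},{"x":0,"y":0,"z":-0.12,"ax":0,"ay":0,"az":0},{"x":0,"y":0,"z":-0.155,"ax":0,"ay":0,"az":0},{"x":0,"y":0,"z":-0.165,"ax":0,"ay":0,"az":0},{"x":0,"y":0,"z":-0.165,"ax":0,"ay":0,"az":0}]'; python3 -c "
from h import *
go([.489,.019,.165],65)"
```

```text
t: 11.2
eef_pos: [0.4609, -0.2808, 0.0166]
tool_rot: [0.0, 0.217, 0.976, 0.0]
contact_force: [-1.4, -0.2, 5.2]
gripper_width: 0.164
grasp_force: 78.6
t: 11.9
eef_pos: [0.4616, -0.2812, 0.1832]
tool_rot: [0.002, 0.217, 0.976, -0.0]
contact_force: [0.1, 0.3, -2.1]
gripper_width: 0.164
grasp_force: 78.1
t 11.90 pos [ 0.4616 -0.2812  0.1832] yaw 64.9 shift [0.1027 0.2835 0.0179] turn [ 0.0005  0.0036 -0.002 ] F [ 0.1  0.3 -2.1] w 0.164 g 78.1
```

```bash
python3 -m jog '[{"x":0.008,"y":0.024,"z":0,"ax":0,"ay":0,"az":0},{"x":0.021,"y":0.06,"z":0,"ax":0,"ay":0,"az":0},{"x":0.036,"y":0.1,"z":0,"ax":0,"ay":0,"az":0},{"x":0.05,"y":0.14,"z":0,"ax":0,"ay":0,"az":0},{"x":0.064,"y":0.18,"z":0,"ax":0,"ay":0,"az":0},{"x":0.079,"y":0.22,"z":0,"ax":0,"ay":0,"az":0},{"x":0.091,"y":0.255,"z":0.004,"ax":0,"ay":0,"az":0},{"x":0.098,"y":0.275,"z":0.01,"ax":0,"ay":0,"az":0},{"x":0.1006,"y":0.2836,"z":0.014,"ax":0,"ay":0,"az":0},{"x":0.1006,"y":0.2836,"z":0.014,"ax":0,"ay":0,"az":0},{"x":0.1006,"y":0.2836,"z":0.014,"ax":0,"ay":0,"az":0},{"x":0.1006,"y":0.2836,"z":0.014,"ax":0,"ay":0,"az":0}]'
python3 - <<'E'
from h import *
import time
t=read_camera('top')[:,:,::-1];s=read_camera('side')[:,:,::-1]
cv2.imwrite('pics/t5.png',t);cv2.imwrite('pics/s5.png',s)
go([.4897,.0186,.162],65)
cv2.imwrite('pics/g1.png',np.hstack([crop(t,205,100,75,110,5),crop(s,170,155,80,110,5)]))
E
```

```text
t: 13.1
eef_pos: [0.4899, 0.0168, 0.1672]
tool_rot: [-0.0, 0.219, 0.976, -0.0]
contact_force: [-0.2, 0.3, -0.6]
gripper_width: 0.169
grasp_force: 78.3
t 13.20 pos [0.4901 0.0172 0.1674] yaw 64.8 shift [0.001  0.001  0.0054] turn [-0.0002  0.0003 -0.0043] F [-0.5 -0.3 -1. ] w 0.165 g 78.3
```

View pics/g1.png

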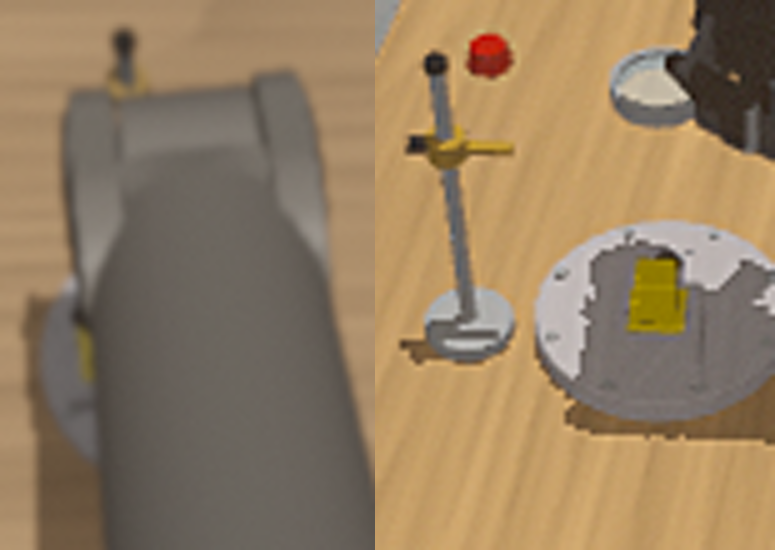

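The side view shows the lens rim (left edge 610, top 48, bottom 127) hanging free over the flange, and the plug is still seated. The inserted plug gives the port's true position, so I'll use it to remove the camera bias, then refine the dent, pointer tip and lens.

Run:
```python
from h import *
np.set_printoptions(precision=4,suppress=True)
f=lambda x,y,x0,y0,k:np.array((x0+(x+.5)/k-.5,y0+(y+.5)/k-.5))
T=lambda x,y:f(x,y,205,95,5); S=lambda x,y:f(x-330,y,165,155,5)
P=[.5384,.0686,.064]
bt=T(107,376)-proj('top',P);bs=S(636,314)-proj('side',P)
G=np.array([.5337,.2675,.067]);  # plug top as gripped
print('bias port',bt,bs,'plug',f(132,124,145,160,10)-proj('top',G),f(131,96,200,260,10)-proj('side',G))
L0=np.array([.5195,-.3082,.030]);print('lens lying',f(278,130,325,165,10)-proj('top',L0),f(101,68,240,143,8)-proj('side',L0))
for n,a,b in(('port',(107,376),(636,314)),('dent',(238,373),(648,262)),('tip',(132,181),(493,149)),('posttop',(124,66),(415,63))):
    print(n,two(T(*a)-bt,S(*b)-bs))
# pointer tip pixel subpixel in side
s=cv2.imread('pics/s4.png');h=cv2.cvtColor(s,cv2.COLOR_BGR2HSV);m=cv2.inRange(h,(15,120,60),(30,255,255))
for v in range(181,189): 
    u=np.nonzero(m[v,185:202])[0]+185
    if len(u):print(v,u.min(),u.max())
th=np.linspace(0,6.28,200)
o=get_obs()['eef_pos'];C=o+[.0646*.906,-.0646*.4226,.0064];print('lens',C)
Q=np.array([proj('side',C+[.03*np.cos(a),.03*np.sin(a),dz])for a in th for dz in(-.007,.007)])+bs
print('pred ring extents',Q.min(0),Q.max(0),'seen left %.1f top %.1f bot %.1f'%(170+235.5/5-.5,155+48.5/5-.5,155+127.5/5-.5))
```

```text
bias port [ 0.6868 -0.2777] [0.1643 0.7656] plug [ 1.1775 -0.092 ] [0.2972 0.9114]
lens lying [ 1.1038 -0.2067] [0.0911 0.5848]
port (array([0.5384, 0.0686, 0.064 ]), np.float64(8.007134808947023e-16))
dent (array([ 0.5477, -0.0085,  0.0317]), np.float64(0.00015939666021807025))
tip (array([0.6222, 0.0502, 0.1679]), np.float64(0.001309269636980309))
posttop (array([0.6627, 0.0521, 0.2288]), np.float64(0.0005752273501889139))
181 186 201
182 186 200
183 185 201
184 185 201
185 185 201
186 185 201
187 185 201
188 185 201
lens [ 0.5486 -0.0101  0.1738]
pred ring extents [216.1688 164.1515] [236.6    180.8294] seen left 216.6 top 164.2 bot 180.0
```

Run:
```python
from h import *
np.set_printoptions(precision=4,suppress=True)
bs=np.array([.18,.76]);bt=np.array([.85,-.2])
for z in(.164,.166,.168,.170,.172):
    p=[.624,.0473,z];print(z,'side',proj('side',p)+bs,'top',proj('top',p)+bt)
print('seen side 197.2 184.4 top',205+132.5/5-.5,95+181.5/5-.5)
print('post top pred',proj('side',[.6627,.0521,.231])+bs,proj('top',[.6627,.0521,.231])+bt)
s=cv2.imread('pics/s4.png').astype(int)
d=s[178:191,190:201]; print((d[:,:,2]-d[:,:,0]))  # brass: R-B
o=get_obs();C=o['eef_pos']+[.0646*.906,-.0646*.4226,.0064];go(o['eef_pos']+np.array([.548,-.0087,.168])-C,65)
```

```text
0.164 side [197.1688 184.7518] top [232.2688 130.4641]
0.166 side [197.1148 184.2377] top [232.2462 130.2204]
0.168 side [197.0607 183.7225] top [232.2234 129.9759]
0.17 side [197.0065 183.2063] top [232.2006 129.7306]
0.172 side [196.9522 182.6891] top [232.1777 129.4844]
seen side 197.2 184.4 top 231.0 130.8
post top pred [181.4537 166.5578] [229.5495 107.6819]
[[ 89  89  92  93  89  86  89  91  94  93  95]
 [ 91  91  92  92  91  86  87  90  94  94  95]
 [ 90  91  92  90  87  85  88  92  90  93  93]
 [ 90  92  91  86  86  89  89  93  91  91  90]
 [ 87  89  87  85  87  87  87  92  93  92  92]
 [139 123 129 121 124 121 115 110  92  90  95]
 [136 137 139 142 137 139 139 109  91  91  91]
 [ 69  67  65  70  87  87  87  78  90  94  90]
 [ 93  94  88  88  90  92  92  89  94  91  86]
 [ 93  88  89  90  93  90  92  91  93  89  89]
 [ 90  90  86  88  91  90  95  95  91  91  86]
 [ 93  88  90  91  91  93  91  91  87  91  86]
 [ 88  89  87  90  94  92  92  92  89  90  90]]
t 13.20 pos [0.4901 0.0172 0.1674] yaw 64.8 shift [0.0012 0.001  0.0058] turn [-0.0002  0.0003 -0.0043] F [-0.5 -0.3 -1. ] w 0.165 g 78.3
```

```bash
python3 -m jog '[{"x":0.001,"y":0.001,"z":0.003,"ax":0,"ay":0,"az":-0.002},{"x":0.001,"y":0.001,"z":0.006,"ax":0,"ay":0,"az":-0.004},{"x":0.001,"y":0.001,"z":0.006,"ax":0,"ay":0,"az":-0.004},{"x":0.001,"y":0.001,"z":0.006,"ax":0,"ay":0,"az":-0.004},{"x":0.001,"y":0.001,"z":0.006,"ax":0,"ay":0,"az":-0.004},{"x":0.001,"y":0.001,"z":0.006,"ax":0,"ay":0,"az":-0.004}]'
python3 - <<'E'
from h import *
np.set_printoptions(precision=4,suppress=True,linewidth=200)
t=(cv2.imread('pics/top0.png').astype(int)+cv2.imread('pics/t4.png'))//2
d=t[112:136,225:238];print(d[:,:,2]-d[:,:,0])
from scipy.optimize import least_squares
bs=np.array([.18,.76]);bt=np.array([.85,-.2])
def r(p,sv=184.25):
    q=[.6627-.039*np.cos(p[0]),.0521-.039*np.sin(p[0]),p[1]]
    return np.r_[proj('side',q)+bs-[197.2,sv],proj('top',q)+bt-[231.0,130.8]]
for sv in(184.1,184.4):
    k=least_squares(r,[.1,.168],args=(sv,));print(sv,k.x,r(k.x,sv))
o=get_obs();C=o['eef_pos']+[.0646*.906,-.0646*.4226,.0064];print('lens',C);go(o['eef_pos']+np.array([.548,-.0087,.1675])-C,65)
E
```

```text
t: 13.8
eef_pos: [0.4897, 0.02, 0.1614]
tool_rot: [0.0, 0.215, 0.977, 0.0]
contact_force: [-0.1, -1.0, -0.3]
gripper_width: 0.168
grasp_force: 78.3
[[63 62 56 35 13 10 36 62 65 63 63 62 63]
 [63 62 53 33 12 10 35 64 70 66 63 62 62]
 [63 59 50 32 11  8 32 63 74 69 65 63 63]
 [63 61 56 39 17  9 30 62 76 73 66 63 63]
 [62 67 69 57 34 23 37 65 77 72 65 62 62]
 [63 68 75 71 60 51 56 72 76 68 63 63 61]
 [63 65 72 76 74 71 73 76 72 63 62 63 63]
 [64 63 63 68 73 76 75 72 65 61 62 63 65]
 [65 62 60 59 66 72 72 67 61 62 64 65 65]
 [64 64 60 59 64 73 75 68 63 62 65 64 64]
 [63 62 61 60 65 76 78 66 62 62 63 62 62]
 [57 54 56 58 63 76 79 68 62 61 62 63 62]
 [51 46 51 57 60 75 79 69 59 57 60 62 63]
 [48 41 46 50 56 74 80 66 46 41 45 53 60]
 [45 36 31 32 43 71 81 62 31 18 21 32 46]
 [36 25 16 14 32 66 80 61 25  6  5 13 26]
 [25 14  8  7 25 59 77 63 28  5  0  2  9]
 [15  7  5  6 21 51 71 60 29  6  0  0  2]
 [ 8  5  4  4 14 37 52 42 19  5  1  0  1]
 [ 4  5  5  5  8 16 25 19  8  2  0  0  0]
 [ 3  4  5  4  5  8 10  7  3  1  0  0  0]
 [ 1  3  5  3  3  4  6  5  3  1  1  0  1]
 [ 0  2  4  4  3  3  3  4  2  1  1  0 -1]
 [ 1  2  4  3  1  1  1  2  1  1  0  1  0]]
184.1 [0.0531 0.1676] [-0.2791  0.344   0.225  -0.6855]
184.4 [0.0505 0.1668] [-0.2623  0.2918  0.198  -0.5769]
lens [ 0.5482 -0.0073  0.1678]
t 13.80 pos [0.4897 0.02   0.1614] yaw 65.1 shift [-0.0004 -0.0014  0.0003] turn [0.0001 0.0002 0.0021] F [-0.1 -1.  -0.3] w 0.168 g 78.3
```

```bash
python3 -m jog '[{"x":0,"y":0,"z":0,"ax":0,"ay":0,"az":0},{"x":0,"y":0,"z":0,"ax":0,"ay":0,"az":0},{"x":0,"y":0,"z":0,"ax":0,"ay":0,"az":0},{"x":0,"y":0,"z":0,"ax":0,"ay":0,"az":0},{"x":0,"y":0,"z":0,"ax":0,"ay":0,"az":0}]' >/dev/null
python3 - <<'E'
from h import *
np.set_printoptions(precision=4,suppress=True)
s=read_camera('side')[:,:,::-1];h=cv2.cvtColor(s,cv2.COLOR_BGR2HSV)
o=get_obs();C=o['eef_pos']+[.0646*.906,-.0646*.4226,.0064];print('lens',C);go(o['eef_pos']+np.array([.548,-.0087,.1675])-C,65)
m=cv2.inRange(h,(0,0,70),(180,50,255));m[:,:212]=0;m[:,234:]=0;m[:160]=0;m[190:]=0
n,_,st,_=cv2.connectedComponentsWithStats(m);print('ring seen',st[1+st[1:,4].argmax()])
Q=np.array([proj('side',C+[.03*np.cos(a),.03*np.sin(a),dz])for a in np.linspace(0,6.28,99) for dz in(-.007,.007)])+[.18,.76];print(Q.min(0),Q.max(0))
E
```

```text
lens [ 0.5482 -0.0073  0.1677]
t 14.35 pos [0.4897 0.02   0.1613] yaw 65.1 shift [-0.0004 -0.0013  0.0002] turn [0.0001 0.     0.002 ] F [-1.3  0.4 -1. ] w 0.162 g 78.3
ring seen [217 167  17  16 204]
[216.2444 166.3151] [236.6409 183.0204]
```

```bash
python3 -m jog '[{"x":0,"y":-0.0012,"z":0,"ax":0,"ay":0,"az":0},{"x":0,"y":-0.0012,"z":0,"ax":0,"ay":0,"az":0},{"x":0,"y":-0.0012,"z":0,"ax":0,"ay":0,"az":0},{"x":0,"y":-0.0012,"z":0,"ax":0,"ay":0,"az":0},{"x":0,"y":-0.0012,"z":0,"ax":0,"ay":0,"az":0},{"x":0,"y":-0.0012,"z":0,"ax":0,"ay":0,"az":0},{"x":0,"y":-0.0012,"z":0,"ax":0,"ay":0,"az":0}]' && python3 -c "
from station import *
print(hand_in())"
```

```text
t: 15.05
eef_pos: [0.4891, 0.0189, 0.1613]
tool_rot: [0.0, 0.215, 0.977, 0.0]
contact_force: [-0.7, -0.6, -2.5]
gripper_width: 0.168
grasp_force: 78.3
the job is handed in; nothing more can be done
None
```

The job is handed in at 15 s: the square plug is seated in the port and released, and the loupe is held level with its lens over the dent at about 167.5 mm, the pointer height I measured (likely good to about 2 mm); no verdict came back.

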